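Hang the dip thermometer on the test tub and set the mixing valve

ROBOT

A 6-joint arm with a two-finger parallel gripper is mounted at the origin on the work surface. World frame = base frame: x ahead of the robot, y to its left, z up, the work surface at z = 0. Lengths are in m, angles in rad, forces in N, time in s.
With the tool pointing down it reaches from about 0.375 to 0.9 m from the base axis. Payload 3.1 kg.
Tool frame: the origin (TCP) lies at the very end of the fingers, on their centre line; the grasp point (between the pads) lies 19 mm behind it; z points along the fingers, y is the line along which they close (so a half turn about z gives the same grasp; the last joint's range is limited). The gripper opens to 87 mm and grips with 3 to 60 N. Pads are 19 mm wide; open, the fingers measure 117 mm over their backs; the gripper's body (75 mm by 190 mm) begins 51 mm behind the grasp point.
Start: joints at [0.932, 0.527, 1.433, -0, 1.181, -0.178], TCP at [0.277, 0.56, 0.223] pointing down, gripper open.
Joint ranges: [-3.08, 3.08], [-0.75, 2.2], [0.22, 2.44], [-1.43, 4.57], [0, 2.65], [-2.85, 2.85]. Speed limits (rad/s): [2.79, 2.79, 3.14, 3.14, 3.14, 3.14].

INTERFACE

Orientations are given as a unit quaternion [x, y, z, w].
In Python, from rig import status, viewer, robot gives the robot as it stands.
- The arm moves only by the tool arm_command, never from a script. Its arguments are lists of equal length, an entry for each row: "delta_rot": the turn, a rotation vector about the tool's x, y, z in degrees, a list of three; "delta_pos": the shift along the tool's x, y, z in m, a list of three; "gripper": the closure, from -1 (fully open) to 1 (shut). In form: {"delta_rot": [[rx, ry, rz], ...], "delta_pos": [[dx, dy, dz], ...], "gripper": [gripper, ...]}. A call has 1 to 12 rows; each row is the pose to reach, as a shift and turn from the pose commanded when the call began, along the tool's axes at that moment; what a row does not reach only later rows make up. A row lasts 1/12 s, in which the tool goes at most 41.7 mm and 7.16 degrees, less where a joint would pass 70% of its speed; a pose out of reach is approached as far as the arm can. A call with a gripper value outside its range is refused whole. The fingers move at their own pace and stop on an object; "grip_force" is the grip in N (left out, the last holds). Time passes only in rows, so rows that repeat a pose let the fingers close. It gives the time, the measured TCP pose, the force, the opening and the grip force at its end, in the units of the state.
- status.get_obs(): the state, without advancing time (a new reading comes with each control period).
- viewer.camera(name): name is "scene" or "top" or "wrist"; returns a dict with "pixels" (384x512x3 uint8, blue, green, red), "fx", "fy", "cx", "cy" (pixels), "pose" (4x4, takes a point from camera to world coordinates); the wrist camera has in their place "mount" (4x4, takes a point from camera to tool coordinates, whose origin is the TCP and whose axes are the flange's). Camera axes: x right, y down, z forward; pixel columns grow to the right and rows downward; lengths in m; the calibration is good to about 2 mm. A picture is of the moment at which its call begins: read the wrist's pose just before it. There is no depth.
- robot.hand_in(): hands the job in; it is judged then, once.
The state is a dict: "time": time; "q": joint angles; "joint_velocities": joint speeds; "joint_torque": joint torques, N m; "position": TCP position; "tool_rot": TCP orientation; "ft_force": force on the tool from outside, world axes, zero at the start; "moment": the same for the moment, N m; "grip_width": finger opening in m; "grip_force": force on a finger pad.
Only numpy, scipy, OpenCV 4.12 (cv2) and the standard library are available. Lean on these libraries where they do the work, as an engineer would, in place of code of your own. Each camera call takes 0.05 s, during which the arm holds its last target. There are 200 camera calls.

TASK

Take the orange dip thermometer out of its slanted holder and hang it by its own hook over the rim of the white tub, steel stem inside and hook outside, seated on the rim and let go without being dropped. Only then turn the blue mixing-valve knob anticlockwise until its white pointer stands in the red band, coming up to it from the closed side and never running past the band, since the spindle has backlash. Leave the tub and the other things where they stand.

Things in the scene. Friction and masses are not known exactly. Their poses are not given: they have to be found in the camera images.
- probe_grip (a point): Grip centre of the orange plastic body of the thermometer, 22 x 30 x 60 mm along its own x, y, z; grip it across y. This point is 32 mm above its flat underside. Own z runs up, away from the stem. The whole weighs 100 to 200 g. At first it leans about 35 degrees in the holder (give or take 3), its top towards the holder's -x, its hook (own -x) on the lower side.
- probe_tip (a point): Lower end of the steel stem, on the thermometer's axis. The stem, 9 mm in diameter, runs 115 mm down from the body's underside, so this is 147 mm below probe_grip along own z. Same axes as probe_grip. At first it rests on the bottom of the holder's sleeve.
- hook_tip (a point): Lower end of the hook's tongue. A flat arm flush with the body's underside reaches to own -x and ends in a tongue 20 mm wide that runs 40 mm down, 22 to 26 mm from the stem's axis. The tub wall goes into the slot between stem (surface 4.5 mm off the axis) and tongue (22 mm), the underside resting on the rim. Same axes as probe_grip.
- holder: Fixed base plate 140 x 80 x 12 mm (x from -40 to 100 mm) with a grey square sleeve, 20 mm outside, 12 mm inside, 75 mm long, leaning 35 degrees from vertical, mouth towards -x. Its inner bottom lies at x 50 mm, 27 mm above the table. Origin on the table, z up. Draw the thermometer out along the sleeve by 80 mm or more.
- tub: White open plastic tub, loose, 1.2 kg, 200 (x) x 260 (y) x 140 mm high, walls and floor 5 mm, straight flat rims. Its -x wall, with a green strip, faces the robot. Origin: centre of the underside, z up. Any of its rims will do. The valve's copper spout hangs over its inside corner at +x, +y, down to 175 mm above the table.
- knob_grip (a point): Grip centre of the blue bar knob, on its turning axis, 85 mm above the table. The bar is 56 mm long, 14 mm wide; its top is 17 mm above this point and the knob's foot disc 21 mm below it. The x axis lies along the bar to the white pointer's end and turns with the knob; z up.
- stand: Fixed valve stand: base plate 150 x 130 mm, white dial plate of radius 60 mm, 60 mm high, knob at its centre. Origin on the table under the knob's axis, z up. At knob value 0 the pointer points along the stand's +x; the red band lies 1.08 to 1.32 rad anticlockwise of that. A copper pipe rises to 225 mm at 150 mm along +x and runs over to the tub.
- knob (a joint): Knob angle in rad, 0 = closed, growing anticlockwise seen from above, end stop at 1.8. The red band runs from 1.08 to 1.32 (middle 1.20). It starts between 0 and 0.5 and stays where it is left (friction 0.08 N m).
There are look-alikes about, which are no part of the job. There is more than one size of the part that bears probe_grip; the job needs the smaller.

How it is judged:
By the outcome, as a careful person would: the job done as asked, in the order asked, and still so for the second after the job is handed in, with the robot touching nothing.
It also fails if it takes over 48 s, if anything falls off the work surface, if the arm or the gripper's body presses on something with over 40 N, if the wrist force passes 120 N, or if a joint passes its speed limit or range.

## Working session

There is one attempt and no reset: what is moved stays moved. The work goes in short steps, Python scripts to look and compute and a tool call to move; the robot and the scene stay as the last step left them, time stands still between calls to the robot, and variables do not carry over. Pictures are saved under pics/ and viewed, at most 10 in all, crops included, and the job is handed in when it is done.

Besides the shell and the picture viewer there is one more tool, called as name(argument=value, ...) on one line, values as JSON. arm_command: Moves the arm, as the interface text tells. Its arguments: {"type":"object","properties":{"delta_rot":{"type":"array","items":{"type":"array","items":{"type":"number"}}},"delta_pos":{"type":"array","items":{"type":"array","items":{"type":"number"}}},"gripper":{"type":"array","items":{"type":"number"}},"grip_force":{"type":"number"}},"required":["delta_rot","delta_pos","gripper"]}

```bash
ls; mkdir -p pics; python3 - <<'E'
from rig import status, viewer, robot
import cv2,numpy as np
o=status.get_obs();print(o)
a=[]
for n in("scene","top"):
    c=viewer.camera(n);cv2.imwrite(f"pics/{n}0.png",c["pixels"]);print(n,c["fx"],c["cx"],c["cy"],np.round(c["pose"],4).tolist())
c=viewer.camera("wrist");cv2.imwrite("pics/wrist0.png",c["pixels"]);print(c["fx"],np.round(c["mount"],4).tolist())
E
```

```text
pics
{'time': 0.0, 'q': array([ 9.32493375e-01,  5.28478291e-01,  1.43390972e+00, -9.99916176e-06,
        1.18137421e+00, -1.78483452e-01]), 'joint_velocities': array([ 8.60342085e-04, -9.05502417e-05, -1.02860294e-03, -8.72386851e-05,
        5.98515763e-04,  3.12581083e-04]), 'joint_torque': array([-1.31009187e-05, -4.40034413e+01, -1.76597017e+01,  6.32761046e-02,
        5.81085496e-02, -1.56963183e-04]), 'position': array([0.27688994, 0.55950158, 0.22156182]), 'tool_rot': array([ 2.27887662e-01,  9.73686827e-01, -9.97406520e-04, -4.26562476e-04]), 'ft_force': array([ 0.31796409, -0.86950455, -0.23031479]), 'moment': array([-0.04284952, -0.0448196 ,  0.07860081]), 'grip_force': 0.0, 'grip_width': 0.08700604660369099}
scene 430.0596632289144 253.21851043284147 189.1270133334319 [[0.1159, 0.5115, -0.8514, 1.4716], [0.993, -0.0804, 0.0868, -0.0602], [-0.0241, -0.8555, -0.5172, 0.7077], [0.0, 0.0, 0.0, 1.0]]
top 464.383452681076 262.9179052140805 186.8064684739073 [[0.0094, -0.9945, 0.1044, 0.3823], [-1.0, -0.0094, 0.0003, 0.0363], [0.0007, -0.1044, -0.9945, 1.2209], [0.0, 0.0, 0.0, 1.0]]
316.1135965312445 [[-0.0007, -0.9675, -0.253, 0.0686], [1.0, -0.001, 0.0013, 0.0008], [-0.0015, -0.253, 0.9675, -0.1612], [0.0, 0.0, 0.0, 1.0]]
```

```bash
python3 -c "
import cv2
for n in('scene','top'):
    cv2.imwrite(f'pics/{n}0b.png',cv2.resize(cv2.imread(f'pics/{n}0.png'),(800,600),interpolation=cv2.INTER_CUBIC))"
```

```text
(no output)
```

View pics/top0b.png

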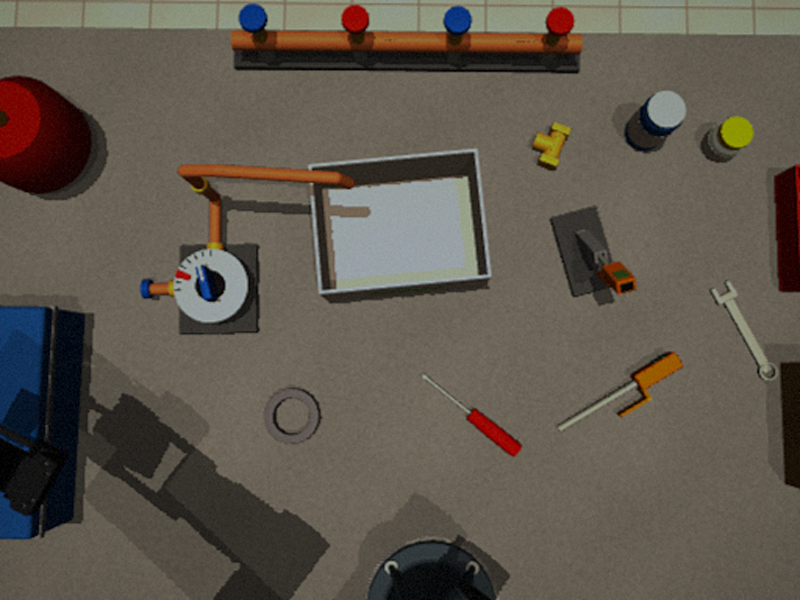

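View pics/scene0b.png

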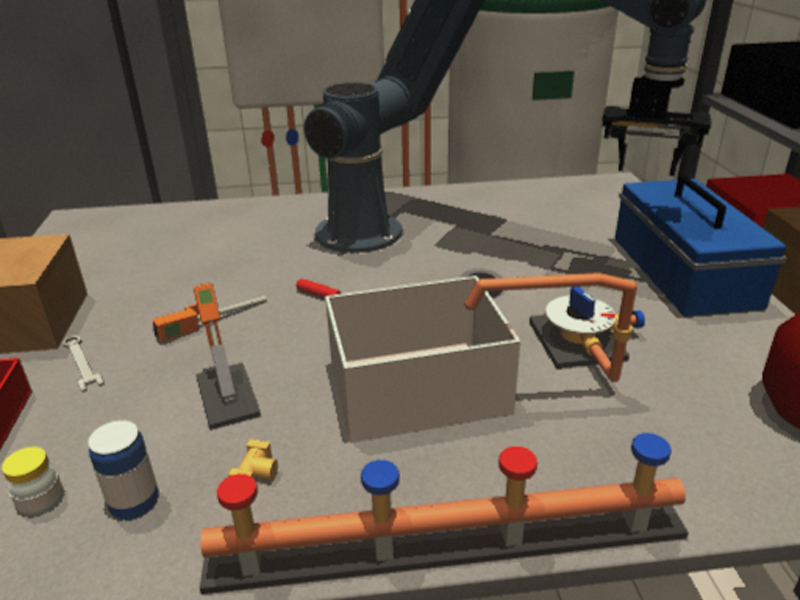

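The top view (800x600) shows two orange thermometers. One leans in the grey holder, with its body at about (618,275). A larger one lies on the table at about (655,372). The one in the holder fits the description because it is in a holder and smaller. The tub's corners are near (310,165), (477,151), (489,277) and (321,295). The knob is on the dial at about (205,283), not one of the wall manifold's knobs, with the red band at (183,275). I'll confirm with an enlarged crop.

```bash
cat > h.py <<'E'
import cv2,numpy as np
from rig import status,viewer,robot
from scipy.spatial.transform import Rotation as R
def ray(c,u,v,pose=None):
    P=np.array(c["pose"]) if pose is None else pose
    d=P[:3,:3]@np.array([(u-c["cx"])/c["fx"],(v-c["cy"])/c["fy"],1]);return P[:3,3],d/np.linalg.norm(d)
def onz(c,u,v,z,pose=None):
    o,d=ray(c,u,v,pose);return o+d*(z-o[2])/d[2]
def two(a,b):
    (p,d),(q,e)=a,b;s=np.linalg.lstsq(np.c_[d,-e],q-p,rcond=None)[0];A=p+s[0]*d;B=q+s[1]*e;return (A+B)/2,np.linalg.norm(A-B)
def wpose(c,o):
    T=np.eye(4);T[:3,:3]=R.from_quat(o["tool_rot"]).as_matrix();T[:3,3]=o["position"];return T@c["mount"]
def proj(c,p,pose=None):
    P=np.array(c["pose"]) if pose is None else pose
    x=P[:3,:3].T@(np.array(p)-P[:3,3]);return c["fx"]*x[0]/x[2]+c["cx"],c["fy"]*x[1]/x[2]+c["cy"]
E
python3 - <<'E'
import cv2,numpy as np
t=cv2.imread("pics/top0.png");s=cv2.imread("pics/scene0.png")
f=lambda im,x,y,w,h,k:cv2.resize(im[y:y+h,x:x+w],(w*k,h*k),interpolation=cv2.INTER_CUBIC)
A=f(t,345,125,66,75,6);B=f(t,105,150,66,75,6)   # 396x450
m=np.hstack([A,B]);m=cv2.convertScaleAbs(m,alpha=1.4)
cv2.imwrite("pics/crop1.png",m)
S=f(s,85,175,65,65,6)  # 390x390
K=f(s,330,175,68,65,6)
cv2.imwrite("pics/crop2.png",np.hstack([S,K]))
E
```

```text
(no output)
```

View pics/crop1.png

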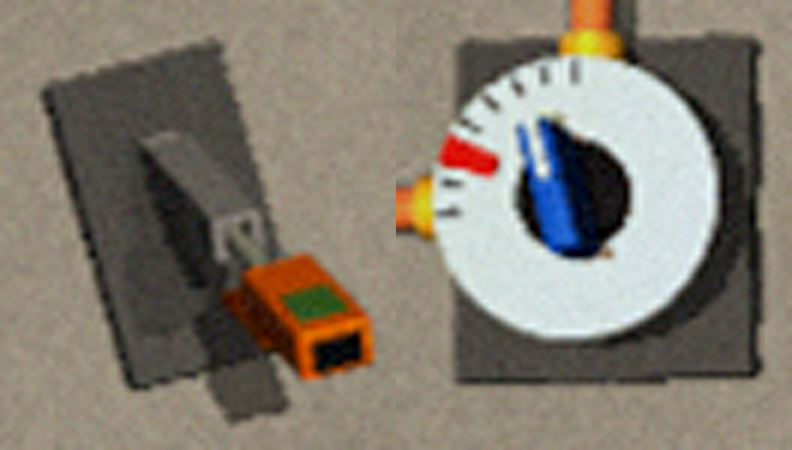

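View pics/crop2.png

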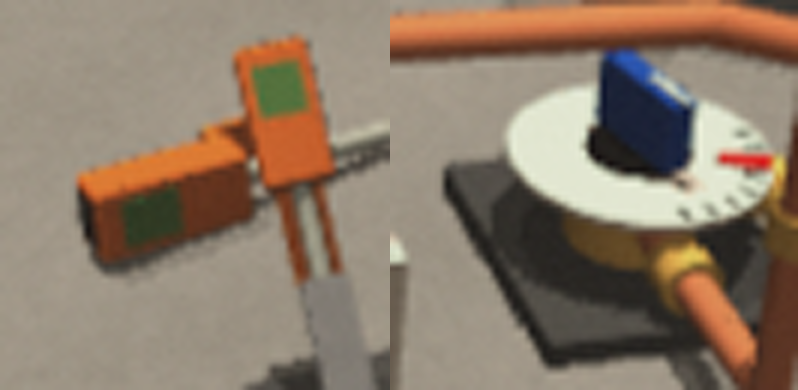

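The left crop of crop1 shows the leaning thermometer: plate corners at (43,92), (220,42) and (130,387), body at about (310,315), hook on its lower side. It is the small one in the holder. In the right crop the dial centre is at about (575,195), the white pointer end at about (530,135), and the red band at (470,155). In crop2 the body in the holder is clearly smaller than the one lying down.

```bash
python3 - <<'E'
from h import *
t=viewer.camera("top");s=viewer.camera("scene")
f=lambda u,v,x0,y0:((u+.5)/6-.5+x0,(v+.5)/6-.5+y0)
C=[onz(t,*f(u,v,345,125),.012) for u,v in((43,92),(220,42),(130,387))]
print("plate",np.round(C,4).tolist(),np.linalg.norm(C[0]-C[1]),np.linalg.norm(C[0]-C[2]))
x=C[0]-C[2];y=C[0]-C[1];yaws=np.degrees([np.arctan2(x[1],x[0]),np.arctan2(y[1],y[0])-np.pi/2]);print("holder yaw",yaws)
# origin: corner0=(+100,+40), corner1=(100,-40), corner2=(-40,40)
yaw=np.radians(yaws@[.6,.4]);X=np.array([np.cos(yaw),np.sin(yaw),0]);Y=np.array([-X[1],X[0],0])
O=np.mean([C[0]-.1*X-.04*Y,C[1]-.1*X+.04*Y,C[2]+.04*X-.04*Y],0);O[2]=0;print("origin",O,np.degrees(yaw))
for a in(32,35,38):
    a=np.radians(a);z=-np.sin(a)*X+[0,0,np.cos(a)];g=O+.05*X+[0,0,.027]+.147*z;top=g+.028*z
    print(np.degrees(a),"grip",g.round(4),"top px",np.round(proj(t,top),1),"scene",np.round(proj(s,top),1))
# orange masks blob centres
for n,c,r in(("top",t,(345,125,66,75)),("scene",s,(85,175,65,65))):
    im=c["pixels"][r[1]:r[1]+r[3],r[0]:r[0]+r[2]];hsv=cv2.cvtColor(im,cv2.COLOR_BGR2HSV)
    k=cv2.findNonZero(cv2.inRange(hsv,(3,120,60),(20,255,255)))
    print(n,"orange bbox",cv2.boundingRect(k),r)
k=.64
T=[onz(t,u*k,v*k,.14) for u,v in((310,165),(477,151),(489,277),(321,295))]
print("tub",np.round(T,3).tolist(),[round(np.linalg.norm(T[i]-T[i-1]),3) for i in range(4)])
hsv=cv2.cvtColor(t["pixels"],cv2.COLOR_BGR2HSV);w=cv2.inRange(hsv,(0,0,150),(180,40,255));w[:,:105]=0;w[225:]=0;w[:,200:]=0;w[:150]=0;w[:,:105]=0;w[:,171:]=0
(cx,cy),rad=cv2.minEnclosingCircle(max(cv2.findContours(w,0,2)[0],key=cv2.contourArea));print("dial px",cx,cy,rad,onz(t,cx,cy,.06))
red=cv2.inRange(hsv,(0,170,90),(6,255,255))|cv2.inRange(hsv,(174,170,90),(180,255,255));red[:150]=0;red[225:]=0;red[:,171:]=0;red[:,:105]=0
m=cv2.moments(red,True);rp=onz(t,m["m10"]/m["m00"],m["m01"]/m["m00"],.06);ce=onz(t,cx,cy,.06);d=rp-ce;print("red ang",np.degrees(np.arctan2(d[1],d[0])),np.linalg.norm(d))
p=onz(t,*f(530-396,135,105,150),.102);d=p-ce;print("pointer",p,np.degrees(np.arctan2(d[1],d[0])))
S=[onz(t,*f(u-396,v,105,150),.012) for u,v in((460,38),(756,38),(458,380),(756,376))];print("standplate",np.round(S,4).tolist())
E
```

```text
plate [[0.6362, -0.1972, 0.012], [0.6594, -0.2757, 0.012], [0.5058, -0.2338, 0.012]] 0.08181225028424502 0.13543046818927784
holder yaw [15.6629511 16.4762768]
origin [ 0.55288166 -0.26306135  0.        ] 15.988281381187065
32.0 grip [ 0.5261 -0.2707  0.1517] top px [400.3 179.5] scene [128.5 181.8]
35.0 grip [ 0.5199 -0.2725  0.1474] top px [400.6 182.9] scene [128.4 182.1]
38.0 grip [ 0.5139 -0.2742  0.1428] top px [400.9 186.3] scene [128.3 182.7]
top orange bbox (39, 42, 24, 21) (345, 125, 66, 75)
scene orange bbox (13, 6, 44, 41) (85, 175, 65, 65)
tub [[0.689, 0.192, 0.14], [0.713, -0.063, 0.14], [0.519, -0.081, 0.14], [0.49, 0.171, 0.14]] [np.float64(0.2), np.float64(0.256), np.float64(0.195), np.float64(0.253)]
dial px 134.11062622070312 182.1327362060547 23.431476593017578 [0.51294167 0.36078796 0.06      ]
red ang 70.91078211920437 0.047963722922941425
pointer [0.53262392 0.36747043 0.102     ] 18.753253719181128
standplate [[0.5874, 0.4266, 0.012], [0.5886, 0.2966, 0.012], [0.4373, 0.421, 0.012], [0.4402, 0.2919, 0.012]]
```

```bash
cat >> h.py <<'E'
def rot(ydeg,tilt=0,td=0):
    """tool y at heading ydeg, tool x at heading ydeg+90; tool z tips from down toward tool x by tilt"""
    a=np.radians(ydeg);y=np.array([np.cos(a),np.sin(a),0]);x=np.array([-y[1],y[0],0]);z=np.array([0,0,-1.])
    t=np.radians(tilt);z2=np.cos(t)*z+np.sin(t)*x;return np.c_[np.cross(y,z2),y,z2]
def delta(pos,Rt,o=None,start=None):
    if start is None:
        o=o or status.get_obs();p=o["position"];R0=R.from_quat(o["tool_rot"]).as_matrix()
    else: p,R0=start
    print("rot",np.round(R.from_matrix(R0.T@Rt).as_rotvec(degrees=True),2).tolist(),"pos",np.round(R0.T@(np.array(pos)-p),4).tolist())
    return np.array(pos),Rt
G=np.array([.5199,-.2725,.1474]);HY=16.0
def gr(back,tilt=35,g=G,hy=HY):
    Rt=rot(hy-90,tilt);return g+(.019-back)*Rt[:,2],Rt
E
python3 - <<'E'
from h import *
a=delta([.47,.14,.34],rot(0))
b=delta(*gr(.10),start=a)
print(b)
E
```

```text
rot [-0.06, 0.03, 63.66] pos [-0.3591, -0.2908, -0.1177]
rot [-22.56, 29.94, 71.55] pos [-0.4253, 0.0052, 0.1262]
(array([ 0.47524008, -0.28530603,  0.21375132]), array([[ 0.78741948,  0.27563736,  0.55135706],
       [ 0.2257889 , -0.9612617 ,  0.15809909],
       [ 0.57357644,  0.        , -0.81915204]]))
```

arm_command(delta_rot=[[0,0,7],[0,0,14],[0,0,21],[0,0,28],[0,0,35],[0,0,42],[0,0,49],[0,0,56],[0,0,63.7],[0,0,63.7],[0,0,63.7],[0,0,63.7]], delta_pos=[[0,0,-0.04],[-0.03,-0.024,-0.08],[-0.06,-0.05,-0.118],[-0.1,-0.08,-0.118],[-0.133,-0.108,-0.118],[-0.166,-0.134,-0.118],[-0.2,-0.162,-0.118],[-0.233,-0.189,-0.118],[-0.266,-0.215,-0.118],[-0.3,-0.243,-0.118],[-0.333,-0.27,-0.118],[-0.359,-0.291,-0.118]], gripper=[-1,-1,-1,-1,-1,-1,-1,-1,-1,-1,-1,-1])

```text
time: 1.25
position: [0.4576, 0.1655, 0.3407]
tool_rot: [0.707, 0.707, 0.0, 0.0]
ft_force: [0.8, 0.4, -0.2]
grip_width: 0.0871
grip_force: 0.0
```

```bash
python3 - <<'E'
from h import *
a=delta(*gr(.10))
o=status.get_obs();print(o["position"],o["q"])
E
```

```text
rot [-22.53, 29.92, 71.52] pos [-0.4508, 0.0179, 0.1269]
[0.45757223 0.1655238  0.34072446] [1.16904173e-01 2.05703726e-01 1.60418514e+00 7.97661438e-05
 1.33132168e+00 1.17578498e-01]
```

arm_command(delta_rot=[[-1.9,2.5,6.0],[-3.8,5.0,12],[-5.6,7.5,18],[-7.5,10,24],[-9.4,12.5,30],[-11.3,15,36],[-13.1,17.5,42],[-15,20,48],[-17,22.5,54],[-19,25,60],[-21,27.5,66],[-22.5,29.9,71.5]], delta_pos=[[-0.03,0,0],[-0.07,0,0],[-0.11,0,0.0],[-0.15,0,0.0],[-0.19,0,0.0],[-0.23,0,0.0],[-0.27,0,0.02],[-0.31,0,0.04],[-0.35,0,0.06],[-0.39,0,0.08],[-0.43,0.005,0.1],[-0.44,0.01,0.12]], gripper=[-1,-1,-1,-1,-1,-1,-1,-1,-1,-1,-1,-1])

```text
time: 2.25
position: [0.4671, -0.2785, 0.2211]
tool_rot: [0.945, 0.129, 0.299, -0.038]
ft_force: [0.4, -0.6, 0.5]
grip_width: 0.087
grip_force: 0.0
```

arm_command(delta_rot=[[0,0,0],[0,0,0],[0,0,0]], delta_pos=[[0,0,0],[0,0,0],[0,0,0]], gripper=[-1,-1,-1])

```text
time: 2.5
position: [0.4669, -0.2718, 0.2207]
tool_rot: [0.944, 0.134, 0.297, -0.043]
ft_force: [0.2, 0.2, -0.2]
grip_width: 0.0869
grip_force: 0.0
```

```bash
python3 - <<'E'
from h import *
a=delta(*gr(.10))
o=status.get_obs();print(o["position"],o["q"])
c=viewer.camera("wrist");P=wpose(c,o)
im=cv2.resize(c["pixels"],(768,576))
own=gr(0)[1]@np.diag([1,-1,-1])  # own axes x,y,z
for l in((0,0,28),(0,0,-32),(11,15,28),(11,-15,28),(-11,15,28),(-11,-15,28),(11,15,-32),(11,-15,-32)):
    u,v=proj(c,G+own@np.array(l)/1000,P);cv2.circle(im,(int(u*1.5),int(v*1.5)),3,(255,0,255),-1)
cv2.imwrite("pics/w1.png",im)
E
```

```text
rot [-0.11, 0.07, 0.06] pos [-0.0004, 0.0153, 0.0081]
[ 0.46686704 -0.27175693  0.22067155] [-1.07640986  0.37434203  1.94600626  0.82409977  0.86767391 -0.35163491]
```

View pics/w1.png

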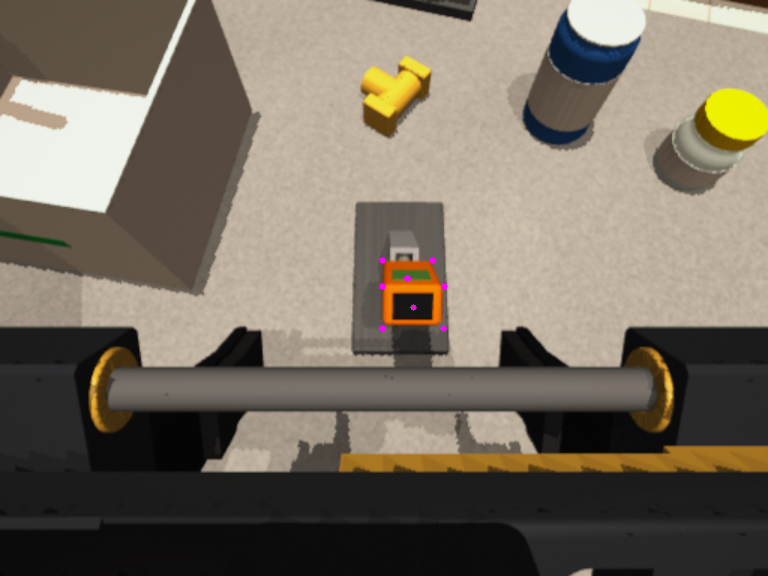

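The wrist picture shows the thermometer's top at (412,307), within about 1 mm of the prediction. I'll advance along the axis.

arm_command(delta_rot=[[0,0,0],[0,0,0],[0,0,0],[0,0,0],[0,0,0],[0,0,0],[0,0,0],[0,0,0],[0,0,0],[0,0,0]], delta_pos=[[0,0.008,0.01],[0,0.015,0.02],[0,0.015,0.035],[0,0.015,0.05],[0,0.015,0.065],[0,0.015,0.08],[0,0.015,0.095],[0,0.015,0.108],[0,0.015,0.108],[0,0.015,0.108]], gripper=[-1,-1,-1,-1,-1,-1,-1,-0.6,-0.4,-0.4], grip_force=25)

```text
time: 3.38
position: [0.5314, -0.2688, 0.1327]
tool_rot: [0.944, 0.134, 0.297, -0.042]
ft_force: [0.3, 0.3, 0.5]
grip_width: 0.0742
grip_force: 0.0
```

```bash
python3 - <<'E'
from h import *
a=delta(*gr(0))
o=status.get_obs();print(o["position"],o["grip_width"],o["ft_force"])
E
```

```text
rot [-0.06, 0.04, 0.17] pos [-0.0014, 0.0004, 0.0001]
[ 0.53135922 -0.268824    0.13269481] 0.07421974901783779 [0.26378762 0.29564161 0.5413155 ]
```

Next I close, then draw it out along the axis.

arm_command(delta_rot=[[0,0,0],[0,0,0],[0,0,0],[0,0,0],[0,0,0],[0,0,0],[0,0,0],[0,0,0]], delta_pos=[[-0.001,0,0],[-0.001,0,0],[-0.001,0,0],[-0.001,0,0],[-0.001,0,0],[-0.001,0,0],[-0.001,0,0],[-0.001,0,0]], gripper=[0,0.5,1,1,1,1,1,1], grip_force=30)

```text
time: 4.05
position: [0.5297, -0.2703, 0.1316]
tool_rot: [0.945, 0.133, 0.297, -0.042]
ft_force: [-1.1, -0.0, 1.8]
grip_width: 0.03
grip_force: 30.0
```

arm_command(delta_rot=[[0,0,0],[0,0,0],[0,0,0],[0,0,0],[0,0,0],[0,0,0],[0,0,0],[0,0,0],[0,0,0],[0,0,0],[0,0,0]], delta_pos=[[0,0,-0.006],[0,0,-0.014],[0,0,-0.024],[0,0,-0.034],[0,0,-0.045],[0,0,-0.056],[0,0,-0.067],[0,0,-0.079],[0,0,-0.092],[0,0,-0.105],[0,0,-0.105]], gripper=[1,1,1,1,1,1,1,1,1,1,1])

```text
time: 4.97
position: [0.4712, -0.2882, 0.2197]
tool_rot: [0.945, 0.133, 0.298, -0.04]
ft_force: [0.4, -0.7, -2.0]
grip_width: 0.0302
grip_force: 30.0
```

```bash
python3 - <<'E'
from h import *
o=status.get_obs();c=viewer.camera("top")
x=R.from_quat(o["tool_rot"]).as_matrix()[:,2];print(o["position"],o["ft_force"],o["grip_width"],x)
# tub rim: fine corner estimate by white-rim line fits near guessed edges
g=c["pixels"].min(2).astype(float)
k=.64;pts=np.array([(310,165),(477,151),(489,277),(321,295)])*k
cen=pts.mean(0)
def line(i):
    a,b=pts[i],pts[(i+1)%4];n=np.array([-(b-a)[1],(b-a)[0]]);n/=np.linalg.norm(n);n*=np.sign(n@(a-cen))
    out=[]
    for t in np.linspace(.12,.88,60):
        q=a+t*(b-a);s=np.arange(-5,5,.1);P=(q+s[:,None]*n).astype(np.float32)
        v=cv2.remap(g.astype(np.float32),P[None,:,0],P[None,:,1],cv2.INTER_LINEAR)[0]
        j=np.where(v>130)[0]
        if len(j): out.append(P[j[-1]])
    W=np.array([onz(c,*p,.14)[:2] for p in out],np.float32)
    L=cv2.fitLine(W,cv2.DIST_HUBER,0,.001,.001).ravel();print(i,len(W),L.round(4),"yaw",np.degrees(np.arctan2(L[1],L[0])));return L
for i in range(4): line(i)
E
```

```text
[ 0.4712442  -0.28821557  0.21969053] [ 0.41920902 -0.693858   -1.95567284] 0.030164492008624273 [ 0.55180719  0.15414215 -0.81960297]
0 60 [ 0.1062 -0.9943  0.7059  0.0654] yaw -83.90292
1 60 [ 0.9943  0.1069  0.6159 -0.0741] yaw 6.1371927
2 60 [ 0.1073 -0.9942  0.5088  0.0248] yaw -83.837585
3 52 [0.9945 0.1044 0.5702 0.184 ] yaw 5.992958
```

```bash
python3 - <<'E'
from h import *
a=delta([.47,-.25,.345],rot(-80))
b=delta([.5256,.0162,.345],rot(-83.9),start=a)
E
```

```text
rot [-1.65, -34.92, 5.81] pos [0.0797, -0.0364, -0.0984]
rot [0.0, 0.0, 3.9] pos [0.101, -0.2525, 0.0]
```

arm_command(delta_rot=[[0,0,0],[0,0,0],[0,-5,1],[0,-10,1.5],[-0.5,-15,2.5],[-0.7,-20,3.2],[-1,-25,4],[-1.3,-30,5],[-1.6,-35,5.8],[-1.6,-35,5.8],[-1.6,-35,5.8],[-1.6,-35,5.8]], delta_pos=[[0,0,-0.015],[0,0,-0.03],[0.012,-0.005,-0.045],[0.025,-0.01,-0.06],[0.038,-0.015,-0.07],[0.05,-0.02,-0.08],[0.065,-0.028,-0.09],[0.08,-0.036,-0.098],[0.08,-0.036,-0.098],[0.08,-0.036,-0.098],[0.08,-0.036,-0.098],[0.08,-0.036,-0.098]], gripper=[1,1,1,1,1,1,1,1,1,1,1,1])

```text
time: 6.02
position: [0.4702, -0.2488, 0.3422]
tool_rot: [0.996, 0.088, -0.002, -0.003]
ft_force: [0.4, -0.4, -2.3]
grip_width: 0.0298
grip_force: 30.0
```

arm_command(delta_rot=[[0,0,1],[0,0,2],[0,0,3],[0,0,3.9],[0,0,3.9],[0,0,3.9],[0,0,3.9],[0,0,3.9],[0,0,3.9],[0,0,3.9],[0,0,3.9],[0,0,3.9]], delta_pos=[[0.008,-0.02,0],[0.02,-0.05,0],[0.032,-0.08,0],[0.044,-0.11,0],[0.056,-0.14,0],[0.068,-0.17,0],[0.08,-0.2,0],[0.09,-0.225,0],[0.098,-0.245,0],[0.101,-0.2525,0],[0.101,-0.2525,0],[0.101,-0.2525,0]], gripper=[1,1,1,1,1,1,1,1,1,1,1,1])

```text
time: 7.02
position: [0.5255, 0.0157, 0.3438]
tool_rot: [0.999, 0.054, -0.002, -0.002]
ft_force: [-0.3, -0.4, -1.1]
grip_width: 0.0298
grip_force: 30.0
```

```bash
python3 - <<'E'
from h import *
a=delta([.5256,.0162,.345],rot(-83.9))
o=status.get_obs();print(o["q"])
s=viewer.camera("scene");c=viewer.camera("wrist");P=wpose(c,o)
Rt=R.from_quat(o["tool_rot"]).as_matrix();g=o["position"]-.019*Rt[:,2];own=Rt@np.diag([1,-1,-1])
W=cv2.resize(c["pixels"],(512,384));u,v=proj(s,g);x0,y0=int(u)-40,int(v)-40
k=6;S=cv2.resize(s["pixels"][y0:y0+96,x0:x0+80],None,fx=k,fy=k,interpolation=cv2.INTER_CUBIC)
for l in((0,0,28),(0,0,-32),(0,0,-147),(0,-15,-32),(0,15,-32),(-24,-10,-72),(-24,10,-72)):
    p=g+own@np.array(l)/1000
    u,v=proj(s,p);cv2.circle(S,(int((u-x0+.5)*k),int((v-y0+.5)*k)),3,(255,0,255),-1)
cv2.imwrite("pics/s2.png",S);cv2.imwrite("pics/w2.png",c["pixels"])
E
```

```text
rot [-0.19, 0.2, 0.06] pos [0.0001, -0.0005, -0.0012]
[-0.18412686  0.26705443  1.51057261  0.00224202  1.36822126  1.27864864]
```

View pics/s2.png

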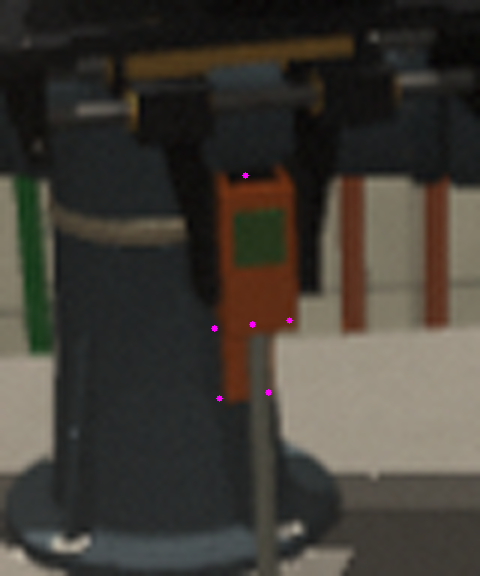

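The scene crop shows the thermometer upright in the grip. The body's underside is at about (255,330) and the stem runs to (265,570), within about 2 mm of the prediction. I'll lower it until the tip is just above the rim and check with the wrist camera.

arm_command(delta_rot=[[0,0,0],[0,0,0],[0,0,0],[0,0,0],[0,0,0]], delta_pos=[[0,0,0.015],[0,0,0.035],[0,0,0.05],[0,0,0.05],[0,0,0.05]], gripper=[1,1,1,1,1])

```text
time: 7.53
position: [0.5257, 0.0158, 0.2939]
tool_rot: [0.999, 0.053, -0.002, -0.002]
ft_force: [0.9, -0.1, -1.3]
grip_width: 0.0297
grip_force: 30.0
```

```bash
python3 - <<'E'
from h import *
o=status.get_obs();print(o["position"])
c=viewer.camera("wrist");P=wpose(c,o)
Rt=R.from_quat(o["tool_rot"]).as_matrix();g=o["position"]-.019*Rt[:,2];own=Rt@np.diag([1,-1,-1])
im=cv2.resize(c["pixels"],(768,576))
for l in((0,0,28),(0,0,-147),(4.5,0,-147),(-24,0,-72)):
    u,v=proj(c,g+own@np.array(l)/1000,P);cv2.circle(im,(int(u*1.5),int(v*1.5)),3,(255,0,255),-1)
for d in(0,.005):
  for s in np.linspace(-.1,.12,12):
    p=np.array([.5088,.0248,.14])+d*np.array([.9943,.1067,0])+s*np.array([-.1067,.9943,0])
    u,v=proj(c,p,P);cv2.circle(im,(int(u*1.5),int(v*1.5)),2,(255,255,0),-1)
cv2.imwrite("pics/w3.png",im)
E
```

```text
[0.52565798 0.01581071 0.29386376]
```

View pics/w3.png

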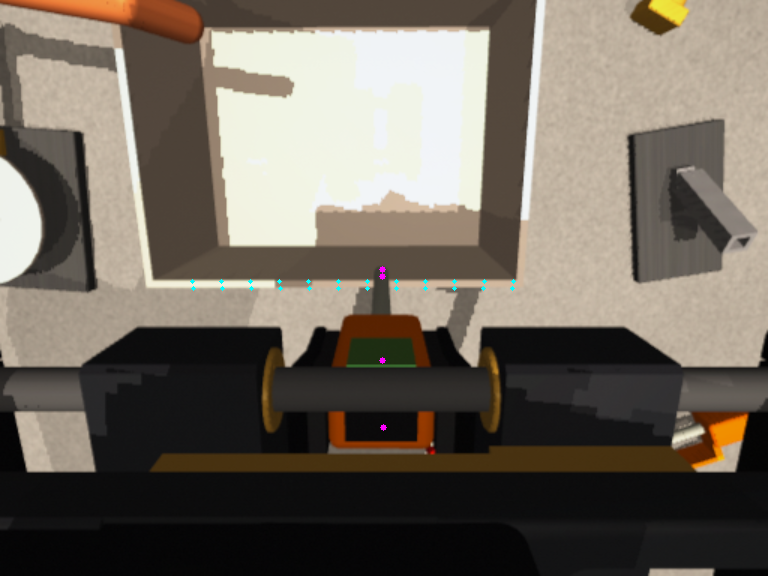

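The wrist picture shows the stem tip at (382,268), inside the rim line at rows 280-288. Both match the prediction to about 1 mm, so I'll lower into the slot.

arm_command(delta_rot=[[0,0,0],[0,0,0],[0,0,0],[0,0,0],[0,0,0],[0,0,0],[0,0,0],[0,0,0],[0,0,0],[0,0,0]], delta_pos=[[0,0,0.01],[0,0,0.025],[0,0,0.04],[0,0,0.055],[0,0,0.07],[0,0,0.085],[0,0,0.1],[0,0,0.115],[0,0,0.13],[0,0,0.13]], gripper=[1,1,1,1,1,1,1,1,1,1])

```text
time: 8.42
position: [0.5245, 0.0174, 0.1623]
tool_rot: [0.999, 0.054, -0.003, -0.002]
ft_force: [-1.1, -0.7, -0.4]
grip_width: 0.0299
grip_force: 30.0
```

arm_command(delta_rot=[[0,0,0],[0,0,0],[0,0,0],[0,0,0]], delta_pos=[[0,0,0.002],[0,0,0.004],[0,0,0.006],[0,0,0.006]], gripper=[1,1,1,1])

```text
time: 8.75
position: [0.5263, 0.0173, 0.159]
tool_rot: [0.999, 0.054, -0.0, -0.002]
ft_force: [-0.9, -0.4, -1.6]
grip_width: 0.03
grip_force: 30.0
```

arm_command(delta_rot=[[0,0,0],[0,0,0],[0,0,0]], delta_pos=[[0,0,0.001],[0,0,0.002],[0,0,0.002]], gripper=[1,1,1])

```text
time: 9.0
position: [0.5259, 0.0174, 0.1565]
tool_rot: [0.999, 0.054, -0.001, -0.002]
ft_force: [-0.5, -0.3, -1.0]
grip_width: 0.0295
grip_force: 30.0
```

arm_command(delta_rot=[[0,0,0],[0,0,0],[0,0,0]], delta_pos=[[0,0,0.001],[0,0,0.0015],[0,0,0.0015]], gripper=[1,1,1])

```text
time: 9.25
position: [0.5258, 0.0174, 0.1548]
tool_rot: [0.999, 0.054, -0.001, -0.002]
ft_force: [-0.9, -0.4, -1.1]
grip_width: 0.0301
grip_force: 30.0
```

arm_command(delta_rot=[[0,0,0],[0,0,0],[0,0,0]], delta_pos=[[0,0,0.001],[0,0,0.001],[0,0,0.001]], gripper=[1,1,1])

```text
time: 9.5
position: [0.526, 0.0174, 0.1544]
tool_rot: [0.999, 0.054, -0.001, -0.002]
ft_force: [-1.5, 0.5, 3.9]
grip_width: 0.03
grip_force: 30.0
```

arm_command(delta_rot=[[0,0,0],[0,0,0],[0,0,0]], delta_pos=[[0,0,0.001],[0,0,0.001],[0,0,0.001]], gripper=[1,1,1])

```text
time: 9.75
position: [0.526, 0.0174, 0.1543]
tool_rot: [0.999, 0.054, -0.001, -0.002]
ft_force: [-2.2, -0.3, 11.1]
grip_width: 0.0298
grip_force: 30.0
```

Contact at 154 mm, so it is seated. I'll ease off 1 mm and release.

arm_command(delta_rot=[[0,0,0],[0,0,0],[0,0,0],[0,0,0],[0,0,0],[0,0,0],[0,0,0]], delta_pos=[[0,0,-0.001],[0,0,-0.0015],[0,0,-0.0015],[0,0,-0.0015],[0,0,-0.0015],[0,0,-0.0015],[0,0,-0.0015]], gripper=[1,1,0.25,0.1,0,-0.2,-0.3], grip_force=10)

```text
time: 10.33
position: [0.5259, 0.0174, 0.1543]
tool_rot: [0.999, 0.054, -0.001, -0.002]
ft_force: [-0.1, 0.7, -0.3]
grip_width: 0.0497
grip_force: 0.0
```

arm_command(delta_rot=[[0,0,0],[0,0,0],[0,0,0],[0,0,0],[0,0,0],[0,0,0],[0,0,0],[0,0,0],[0,0,0],[0,0,0]], delta_pos=[[0,0,0],[0,0,0],[0,0,-0.01],[0,0,-0.03],[0,0,-0.05],[0,0,-0.08],[0,0,-0.11],[0,0,-0.14],[0,0,-0.17],[0,0,-0.17]], gripper=[-0.4,-0.4,-0.4,-0.4,-0.4,-0.4,-0.4,-0.4,-0.4,-0.4])

```text
time: 11.17
position: [0.5299, 0.0163, 0.3318]
tool_rot: [0.999, 0.054, 0.006, -0.0]
ft_force: [0.9, 0.2, 0.5]
grip_width: 0.061
grip_force: 0.0
```

```bash
python3 - <<'E'
from h import *
o=status.get_obs();print(o["position"],o["q"],o["ft_force"])
c=viewer.camera("wrist")
s=viewer.camera("scene")
A=cv2.resize(c["pixels"],(400,300));B=cv2.resize(s["pixels"][150:285,200:340],(400,386),interpolation=cv2.INTER_CUBIC)
m=np.zeros((386,800,3),np.uint8);m[:300,:400]=A;m[:,400:]=B
cv2.imwrite("pics/m4.png",m)
ang=71.0
a=delta([.47,.18,.345],rot(-80))
ce=np.array([.5129,.3608])
b=delta([*ce,.20],rot(18.75-90),start=a)
E
```

```text
[0.52986665 0.01634645 0.33179205] [-0.18182984  0.27657569  1.53049837  0.00301389  1.32303966  1.27978335] [0.93944334 0.2049847  0.46584645]
rot [-0.13, -0.13, -3.79] pos [-0.0388, -0.1685, -0.0182]
rot [0.0, 0.0, -8.75] pos [0.0736, -0.1706, 0.145]
```

View pics/m4.png

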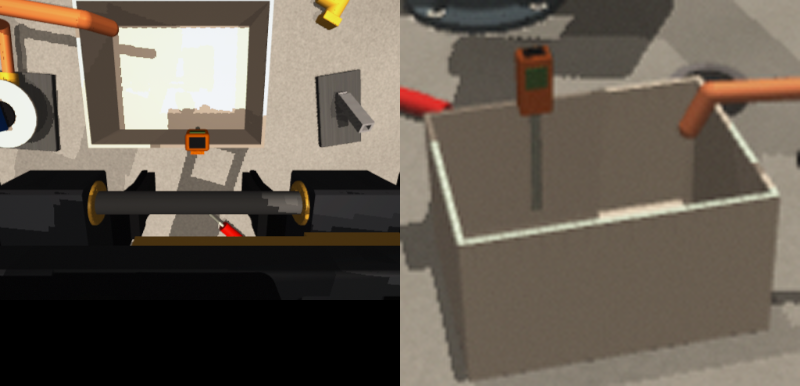

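The thermometer hangs on the rim with the stem inside and the hook outside, at (197,142) in the wrist view and (535,80) in the scene crop. The tub has not moved visibly. Next, the knob.

```bash
python3 - <<'E'
from h import *
delta([.5129,.3608,.26],rot(18.75-90))
E
```

```text
rot [-0.12, -0.14, -12.54] pos [0.0232, -0.3434, 0.0674]
```

arm_command(delta_rot=[[0,0,-1],[0,0,-2],[0,0,-4],[0,0,-6],[0,0,-8],[0,0,-10],[0,0,-12],[0,0,-12.5],[0,0,-12.5],[0,0,-12.5],[0,0,-12.5],[0,0,-12.5]], delta_pos=[[0,-0.02,0],[0,-0.055,0],[0,-0.09,0],[0,-0.125,0],[0,-0.16,0],[0.005,-0.195,0],[0.01,-0.23,0],[0.015,-0.265,0.0],[0.02,-0.3,0.02],[0.023,-0.335,0.045],[0.023,-0.343,0.067],[0.023,-0.343,0.067]], gripper=[-0.4,-0.4,-0.4,-0.4,-0.4,-0.4,-0.4,-0.4,-0.4,-0.4,-0.4,-0.4])

```text
time: 12.27
position: [0.5071, 0.3614, 0.2516]
tool_rot: [0.986, 0.164, -0.008, -0.0]
ft_force: [-1.2, -1.4, -1.7]
grip_width: 0.0608
grip_force: 0.0
```

arm_command(delta_rot=[[0,0,0],[0,0,0]], delta_pos=[[0,0,0],[0,0,0]], gripper=[-0.4,-0.4])

```text
time: 12.43
position: [0.5121, 0.3597, 0.2588]
tool_rot: [0.987, 0.162, -0.001, -0.001]
ft_force: [0.8, 0.2, 0.9]
grip_width: 0.0609
grip_force: 0.0
```

```bash
cat > k.py <<'E'
from h import *
def look(name=None):
    o=status.get_obs();c=viewer.camera("wrist");P=wpose(c,o);im=c["pixels"];hsv=cv2.cvtColor(im,cv2.COLOR_BGR2HSV)
    v=np.zeros(im.shape[:2],np.uint8);u0,v0=map(int,proj(c,[.513,.361,.06],P));cv2.circle(v,(u0,v0),int(.075*c["fx"]/.25),255,-1)
    red=(cv2.inRange(hsv,(0,150,80),(8,255,255))|cv2.inRange(hsv,(172,150,80),(180,255,255)))&v
    blue=cv2.inRange(hsv,(105,120,30),(130,255,255))&v
    def pts(m,z):
        cs=max(cv2.findContours(m,0,1)[0],key=cv2.contourArea);return np.array([onz(c,*p[0],z,P)[:2] for p in cs],np.float32)
    print("pos",o["position"].round(4),"centre px",u0,v0)
    for n,m,z in(("red",red,.06),("blue",blue,.102)):
        try:
            w=pts(m,z);(x,y),s,a=cv2.minAreaRect(w);print(n,round(x,4),round(y,4),np.round(s,4),round(a,1))
        except Exception as e: print(n,e)
    if name: cv2.imwrite(name,cv2.resize(im,(768,576)))
    return o,c,P
E
python3 -c "
from k import *
look('pics/k1.png');o=status.get_obs();print(o['q'])"
```

```text
pos [0.5121 0.3597 0.2588] centre px 254 168
red 0.5297 0.4069 [0.0242 0.0114] 74.5
blue 0.5163 0.3631 [0.0567 0.0146] 16.5
[0.43165723 0.49112418 1.38773873 0.00367954 1.26205585 1.67626524]
```

View pics/k1.png

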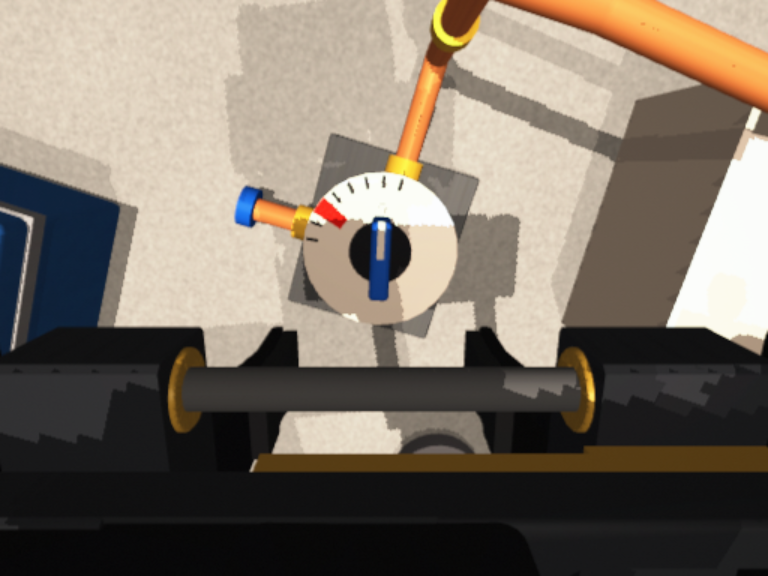

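The wrist picture shows the bar knob at (380,258), pointer end up, about 16° from world x. The red band is at (328,212). I'll descend and grip.

```bash
python3 - <<'E'
from h import *
delta([.515,.362,.076],rot(16.5-90))
E
```

```text
rot [-0.2, -0.01, 2.13] pos [0.0028, -0.0009, 0.1837]
```

arm_command(delta_rot=[[0,0,1],[0,0,2.1],[0,0,2.1],[0,0,2.1],[0,0,2.1],[0,0,2.1],[0,0,2.1],[0,0,2.1],[0,0,2.1],[0,0,2.1],[0,0,2.1]], delta_pos=[[0.003,-0.001,0.015],[0.003,-0.001,0.04],[0.003,-0.001,0.065],[0.003,-0.001,0.09],[0.003,-0.001,0.115],[0.003,-0.001,0.14],[0.003,-0.001,0.16],[0.003,-0.001,0.175],[0.003,-0.001,0.183],[0.003,-0.001,0.183],[0.003,-0.001,0.183]], gripper=[-0.4,-0.4,-0.4,-0.4,-0.4,-0.4,-0.4,-0.4,-0.4,-0.4,-0.4])

```text
time: 13.4
position: [0.5152, 0.3627, 0.0768]
tool_rot: [0.99, 0.144, -0.0, -0.002]
ft_force: [-0.2, -0.6, 0.1]
grip_width: 0.061
grip_force: 0.0
```

arm_command(delta_rot=[[0,0,0],[0,0,0],[0,0,0],[0,0,0],[0,0,0],[0,0,0],[0,0,0]], delta_pos=[[0,0,0],[0,0,0],[0,0,0],[0,0,0],[0,0,0],[0,0,0],[0,0,0]], gripper=[0,0.5,1,1,1,1,1], grip_force=15)

```text
time: 13.98
position: [0.514, 0.3631, 0.0757]
tool_rot: [0.99, 0.144, -0.001, -0.002]
ft_force: [-0.7, 1.5, -0.6]
grip_width: 0.022
grip_force: 0.0
```

```bash
python3 -c "
from h import *
o=status.get_obs();print(o['position'],o['ft_force'],o['moment'],o['grip_width']);Rt=R.from_quat(o['tool_rot']).as_matrix();print(Rt.round(3),np.degrees(np.arctan2(Rt[1,0],Rt[0,0])), o['q'])
print('tool-frame force',Rt.T@o['ft_force'])"
```

```text
[0.51397615 0.36313169 0.07565984] [-0.72497708  1.47394843 -0.57002303] [-0.06747497  0.17831577  0.0143123 ] 0.022031863640684372
[[ 0.958  0.286 -0.002]
 [ 0.286 -0.958  0.003]
 [-0.001 -0.004 -1.   ]] 16.60776457121812 [0.43580136 0.71906978 1.53380692 0.00515133 0.88941683 1.71349391]
tool-frame force [-0.27272899 -1.61746038  0.57661323]
```

Not closed yet, so a few more rows.

arm_command(delta_rot=[[0,0,0],[0,0,0],[0,0,0],[0,0,0]], delta_pos=[[0,0,0],[0,0,0],[0,0,0],[0,0,0]], gripper=[1,1,1,1], grip_force=15)

```text
time: 14.32
position: [0.5143, 0.362, 0.0756]
tool_rot: [0.99, 0.145, -0.001, -0.001]
ft_force: [1.1, -5.3, 0.6]
grip_width: 0.0141
grip_force: 15.0
```

```bash
python3 -c "
from h import *
o=status.get_obs();print(o['position'],o['ft_force'],o['moment'],o['grip_width']);Rt=R.from_quat(o['tool_rot']).as_matrix()
print('tool-frame force',Rt.T@o['ft_force'])
p=np.array([.5145,.3625])
for a in(10,20,30,40,50):
    delta([*p,o['position'][2]],rot(16.6-90+a))"
```

```text
[0.51427706 0.36199524 0.0755621 ] [ 1.09440294 -5.34414114  0.6271567 ] [-1.01292804 -0.0742767  -0.1056376 ] 0.014105911812276817
tool-frame force [-0.48092594  5.43254511 -0.63800606]
rot [-0.13, 0.09, -9.98] pos [0.0004, -0.0004, 0.0]
rot [-0.14, 0.08, -19.98] pos [0.0004, -0.0004, 0.0]
rot [-0.15, 0.07, -29.98] pos [0.0004, -0.0004, 0.0]
rot [-0.15, 0.06, -39.98] pos [0.0004, -0.0004, 0.0]
rot [-0.16, 0.04, -49.98] pos [0.0004, -0.0004, 0.0]
```

arm_command(delta_rot=[[0,0,0],[0,0,-3],[0,0,-6],[0,0,-10],[0,0,-14],[0,0,-18],[0,0,-22],[0,0,-26],[0,0,-30],[0,0,-30],[0,0,-30]], delta_pos=[[0,0.001,0],[0,0.001,0],[0,0.001,0],[0,0.001,0],[0,0.001,0],[0,0.001,0],[0,0.001,0],[0,0.001,0],[0,0.001,0],[0,0.001,0],[0,0.001,0]], gripper=[1,1,1,1,1,1,1,1,1,1,1])

```text
time: 15.23
position: [0.5139, 0.3626, 0.0755]
tool_rot: [0.919, 0.395, -0.001, -0.002]
ft_force: [-0.9, 0.6, 0.5]
grip_width: 0.0138
grip_force: 15.0
```

```bash
python3 -c "
from k import *
o,c,P=look();print(o['ft_force'],o['moment'],o['grip_width']);Rt=R.from_quat(o['tool_rot']).as_matrix();print(np.degrees(np.arctan2(Rt[1,0],Rt[0,0])));print(Rt.T@o['ft_force'])"
```

```text
pos [0.5139 0.3626 0.0755] centre px 254 231
red 0.5286 0.4044 [0.0193 0.0119] 71.2
blue 0.5296 0.3787 [0.0272 0.0137] 45.8
[-0.92227171  0.64532943  0.50845175] [-0.22166711  0.19159452  0.12498445] 0.013774995098644504
46.50880144421531
[-0.16612619 -1.11570717 -0.50314807]
```

arm_command(delta_rot=[[0,0,-3],[0,0,-7],[0,0,-11],[0,0,-15],[0,0,-18],[0,0,-21],[0,0,-23],[0,0,-24],[0,0,-24],[0,0,-24]], delta_pos=[[0,0,0],[0,0,0],[0,0,0],[0,0,0],[0,0,0],[0,0,0],[0,0,0],[0,0,0],[0,0,0],[0,0,0]], gripper=[1,1,1,1,1,1,1,1,1,1])

```text
time: 16.12
position: [0.5134, 0.3629, 0.0755]
tool_rot: [0.817, 0.577, -0.0, -0.003]
ft_force: [-3.9, 3.0, 1.7]
grip_width: 0.0141
grip_force: 15.0
```

```bash
python3 -c "
from k import *
o,c,P=look();print(o['ft_force'],o['moment'],o['grip_width']);Rt=R.from_quat(o['tool_rot']).as_matrix();print(np.degrees(np.arctan2(Rt[1,0],Rt[0,0])));print(Rt.T@o['ft_force'])"
```

```text
pos [0.5134 0.3629 0.0755] centre px 253 231
red 0.5284 0.4047 [0.0192 0.0117] 70.0
blue 0.5215 0.3837 [0.0272 0.0136] 69.8
[-3.92762632  2.96143056  1.69269378] [ 0.32697315  0.58726447 -0.00733117] 0.01410351606778503
70.51384102433879
[ 1.48643729 -4.69912289 -1.66441581]
```

The pointer is in the middle of the band (69.8° against 70°). I'll release and rise straight up.

arm_command(delta_rot=[[0,0,0],[0,0,0],[0,0,0],[0,0,0],[0,0,0],[0,0,0],[0,0,0]], delta_pos=[[0,-0.001,0],[0,-0.001,0],[0,-0.001,0],[0,-0.001,0],[0,-0.001,0],[0,-0.001,0],[0,-0.001,0]], gripper=[1,0.6,0.4,0.2,0,-0.2,-0.3])

```text
time: 16.75
position: [0.5136, 0.3622, 0.0755]
tool_rot: [0.816, 0.578, 0.0, -0.002]
ft_force: [0.3, -0.4, 0.1]
grip_width: 0.0429
grip_force: 0.0
```

arm_command(delta_rot=[[0,0,0],[0,0,0],[0,0,0],[0,0,0],[0,0,0],[0,0,0],[0,0,0],[0,0,0],[0,0,0],[0,0,0],[0,0,0]], delta_pos=[[0,0,0],[0,0,0],[0,0,-0.015],[0,0,-0.035],[0,0,-0.06],[0,0,-0.09],[0,0,-0.12],[0,0,-0.15],[0,0,-0.18],[0,0,-0.18],[0,0,-0.18]], gripper=[-0.4,-0.4,-0.4,-0.4,-0.4,-0.4,-0.4,-0.4,-0.4,-0.4,-0.4])

```text
time: 17.67
position: [0.5149, 0.3624, 0.2581]
tool_rot: [0.816, 0.578, 0.003, -0.002]
ft_force: [0.1, 0.5, -0.1]
grip_width: 0.0608
grip_force: 0.0
```

```bash
python3 -c "
from k import *
o,c,P=look();s=viewer.camera('scene');print(o['ft_force'])
A=cv2.resize(c['pixels'],(400,300));B=cv2.resize(s['pixels'][140:285,200:420],(400,264),interpolation=cv2.INTER_CUBIC)
m=np.zeros((300,800,3),np.uint8);m[:,:400]=A;m[:264,400:]=B
cv2.imwrite('pics/m5.png',m)"
```

```text
pos [0.5149 0.3624 0.2581] centre px 252 172
red 0.5291 0.4069 [0.022  0.0112] 70.6
blue 0.5145 0.365 [0.0565 0.0144] 70.8
[ 0.1133685   0.51903516 -0.11511963]
```

View pics/m5.png

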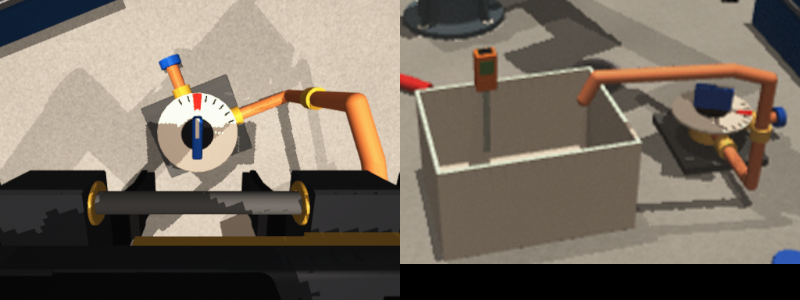

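The pointer, at (197,122) in the wrist view, lines up with the red band at (197,103): 70.8° against 70.6°. In the scene crop the thermometer still hangs at (485,70), and the arm touches nothing.

```bash
python3 -c "
from rig import robot
print(robot.hand_in())"
```

```text
the job is handed in; nothing more can be done
None
```

The job is handed in at about 18 s of the 48 s: the smaller thermometer hangs seated on the tub's -x rim (stem inside, hook outside), and the knob was then turned anticlockwise only, its pointer ending within about 1° of the middle of the red band.

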